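# Put the gel-coat repair kit together on its trays

### The arm

A 6-joint arm with a two-finger parallel gripper is mounted at the origin on the work surface. World frame = base frame: x ahead of the robot, y to its left, z up, the work surface at z = 0. Lengths are in m, angles in rad, forces in N, time in s.
With the tool pointing down it reaches from about 0.425 to 0.95 m from the base axis. Payload 3.5 kg.
Tool frame: the origin (TCP) lies midway between the tips of the shut fingers; the grasp point (between the pads) lies 19 mm behind it; z points along the fingers, y is the line along which they close (so a half turn about z gives the same grasp; the last joint's range is limited). The gripper opens to 85 mm and grips with 20 to 120 N. Pads are 22 mm wide; open, the fingers measure 114 mm over their backs; the gripper's body (76 mm by 85 mm) begins 54 mm behind the grasp point. The pads swing forward as they close: fully open they stand 13 mm farther back than shut.
Start: joints at [-1.311, 0.286, 1.577, -0, 1.279, -0.15], TCP at [0.269, -0.619, 0.197] pointing down, gripper open.
Joint ranges: [-2.77, 2.77], [-0.9, 2.22], [0.21, 2.48], [-1.53, 4.67], [0.24, 2.81], [-2.84, 2.84]. Speed limits (rad/s): [2.79, 2.79, 3.14, 3.14, 3.14, 3.14].

### API

Orientations are given as a unit quaternion [x, y, z, w].
In Python, from plant import get_state, read_camera, ctrl gives the robot as it stands.
- The arm moves only by the shell command python3 -m crank 'ROWS' [FORCE]. ROWS is JSON, a list of rows, each a list of 3 entries, a list of its own where there are three numbers: the shift along the tool's x, y, z in mm, then the turn about the tool's z in degrees, then the closure in counts, from 0 (fully open) to 255 (shut). In form: [[[tx, ty, tz], yaw, claw], ...]. A call has 1 to 10 rows; each row is the pose to reach, as a shift and turn from the pose commanded when the call began, along the tool's axes at that moment; what a row does not reach only later rows make up. A row lasts 1/10 s, in which the tool goes at most 50 mm and 8.59 degrees, less where a joint would pass 70% of its speed; a pose out of reach is approached as far as the arm can. A call with a gripper value outside its range is refused whole. The fingers move at their own pace and stop on an object; FORCE is the grip in N (left out, the last holds). Time passes only in rows, so rows that repeat a pose let the fingers close. It gives the time, the measured TCP pose, the force, the opening and the grip force at its end, in the units of the state.
- get_state(): the state, without advancing time (a new reading comes with each control period).
- read_camera(name): name is "scene" or "top" or "wrist"; returns a dict with "frame" (400x640x3 uint8, blue, green, red), "range_z" (400x640 float32, m along the optical axis (not along the pixel's ray), 0 where there is no reading), "vfov" (degrees; the focal length in pixels is half the picture's height over the tangent of half this angle, whatever the lens; pixels are square), "cx", "cy" (the principal point, pixels), "k1" (the pictures are not rectified: a ray, as slopes to the right and down, at radius r is drawn at 1 + k1 r^2 times it, then the intrinsics apply), "origin" and "orientation" of the camera in the world. Camera axes: x right, y down, z forward; pixel columns grow to the right and rows downward; lengths in m; the calibration is good to about 2 mm. A picture is of the moment at which its call begins.
- ctrl.sign_off(): hands the job in; it is judged then, once.
The state is a dict: "time": time; "qpos": joint angles; "dq": joint speeds; "joint_efforts": joint torques, N m; "eef_pos": TCP position; "tcp_rot": TCP orientation; "contact_force": force on the tool from outside, world axes, zero at the start; "wrist_torque": the same for the moment, N m; "opening": opening from 0.0 (shut) to 1.0 (fully open); "finger_force": force on a finger pad.
Only numpy, scipy, OpenCV 4.12 (cv2) and the standard library are available. Lean on these libraries where they do the work, as an engineer would, in place of code of your own. Each camera call takes 0.05 s, during which the arm holds its last target. There are 200 camera calls.

### The job

Put the repair kit together on its trays: in the middle of the red tray stack the grey tin at the bottom, the yellow tin centred on it and the green tin upright and centred on top; stand the white mixing pot upright in the middle of the blue tray and nest the orange beaker upright inside it, standing on the pot's bottom. Leave the spray can and the amber jar standing where they are.

Things in the scene. Friction and masses are not known exactly. Their poses are not given: they have to be found in the camera images.
- red_tray: round red painted tray, fixed to the table, 110 mm outer diameter; its floor is 4 mm above the table, its rim 3 mm thick and 10 mm high. Origin at the centre of its underside, z up. 
- blue_tray: round blue painted tray, fixed to the table, of the same shape: 110 mm outer diameter, floor 4 mm above the table, rim 3 mm thick and 10 mm high. Origin at the centre of its underside, z up. 
- grey_tin: round grey paint tin with a flat top, loose, 64 mm diameter, 62 mm high, about 0.3 kg, standing upright. Origin at the centre of its underside, z up. 
- yellow_tin: round yellow paint tin with a flat top, loose, 58 mm diameter, 54 mm high, about 0.25 kg, standing upright. Origin at the centre of its underside, z up. 
- green_tin: oblong green hardener tin, loose, 34 mm along its x, 56 mm along its y, 46 mm high, with a black screw cap (18 mm diameter, 8 mm high) on top, 14 mm towards +y; about 0.15 kg, standing upright at any yaw. Origin at the centre of its underside, z up. 
- pot: white plastic mixing pot, loose, round, straight-sided, open at the top, 64 mm outer diameter, 45 mm high, walls 3 mm and bottom 4 mm thick, about 0.1 kg, standing upright. Origin at the centre of its underside, z up. 
- beaker: tall orange plastic measuring beaker, loose, round, straight-sided, open at the top, 40 mm diameter, 95 mm high, walls 2 mm thick, about 0.06 kg, standing upright. Origin at the centre of its underside, z up. 
- spray_can: black spray can with a white band, a bystander, loose, 52 mm diameter, 180 mm high, standing upright. Origin at the centre of its underside, z up. 
- jar: amber glass jar with a black lid, a bystander, loose, 56 mm diameter, 85 mm high, standing upright. Origin at the centre of its underside, z up. 
Not all that is in view belongs to the job. Leave any pink or purple look-alike of the pot alone.

How it is judged:
At the end, for the whole second after the job is handed in: Grey tin on the red tray and pot on the blue tray, within 15 mm of centre; yellow on grey and green on yellow within 12 mm; beaker on the pot's bottom within 13 mm of its centre. Heights true to 4 mm, all five upright within 7 degrees and at rest (horizontal distance between grey_tin and red_tray below 0.015 m and z of grey_tin in the frame of red_tray between 0 and 0.008 m and horizontal distance between yellow_tin and grey_tin below 0.012 m and z of yellow_tin in the frame of grey_tin between 0.058 and 0.066 m and horizontal distance between green_tin and yellow_tin below 0.012 m and z of green_tin in the frame of yellow_tin between 0.05 and 0.058 m and horizontal distance between pot and blue_tray below 0.015 m and z of pot in the frame of blue_tray between 0 and 0.008 m and horizontal distance between beaker and pot below 0.013 m and z of beaker in the frame of pot between 0 and 0.008 m and angle between each of grey_tin, yellow_tin, green_tin, pot, beaker's own z axis and vertical below 0.12 rad and linear speed of each of grey_tin, yellow_tin, green_tin, pot, beaker below 0.02 m/s and angular speed of each of grey_tin, yellow_tin, green_tin, pot, beaker below 0.2 rad/s); the robot touches nothing.
It fails at once if the spray can is shoved more than 30 mm or tipped by more than about 17 degrees (distance of spray_can from where it was at the start of the episode above 0.03 m or angle between spray_can's own z axis and vertical above 0.3 rad).
It fails at once if the amber jar is shoved more than 30 mm or tipped by more than about 17 degrees (distance of jar from where it was at the start of the episode above 0.03 m or angle between jar's own z axis and vertical above 0.3 rad).
It also fails if it takes over 136 s, if anything falls off the work surface, if the arm or the gripper's body presses on something with over 40 N, if the wrist force passes 120 N, or if a joint passes its speed limit or range.

## Working session

There is one attempt and no reset: what is moved stays moved. The work goes in short steps, Python scripts to look and compute and a shell command to move; the robot and the scene stay as the last step left them, time stands still between calls to the robot, and variables do not carry over. Pictures are saved under pics/ and viewed, at most 14 in all, crops included, and the job is handed in when it is done.

```bash
ls; mkdir -p pics
python3 - <<'E'
from plant import *
import cv2
s=get_state(); print(s)
for n in("top","scene"):
    c=read_camera(n); cv2.imwrite(f"pics/{n}0.png",c["frame"]); print({k:v for k,v in c.items() if k not in("frame","range_z")}, (c["range_z"]>0).mean())
E
```

```text
pics
{'time': 0.0, 'qpos': array([-1.31103276e+00,  2.87163002e-01,  1.57819270e+00,  2.51533959e-05,
        1.27857974e+00, -1.50003494e-01]), 'dq': array([ 9.03794062e-04, -1.27748928e-03, -2.93828732e-05, -8.96180762e-04,
        1.31788027e-05, -5.90659685e-05]), 'joint_efforts': array([-2.42718088e-04, -4.05981266e+01, -2.92622977e+01, -1.94517902e-04,
        5.89362782e-03,  3.44813820e-06]), 'eef_pos': array([ 0.2687571 , -0.61838584,  0.19594054]), 'tcp_rot': array([ 9.79084755e-01,  2.03449428e-01, -5.22329274e-05, -1.17029465e-03]), 'contact_force': array([-0.21315705, -0.33364744, -1.10010278]), 'wrist_torque': array([-0.01235556, -0.00676361, -0.05348365]), 'finger_force': 0.0, 'opening': 0.9903063472514207}
{'vfov': 56.7979146693265, 'cx': 319.2066118536537, 'cy': 201.27993757322764, 'k1': -0.0072956313782607165, 'origin': array([0.41677416, 0.04605643, 1.00095385]), 'orientation': array([-0.70359283,  0.70919242, -0.02286948,  0.03847369])} 0.9960078125
{'vfov': 49.50121619969192, 'cx': 323.8835383135101, 'cy': 201.38969412003894, 'k1': -0.10875317037290118, 'origin': array([1.20176745, 0.12873658, 1.00346684]), 'orientation': array([ 0.63714844,  0.71130956, -0.21656202, -0.20293216])} 0.99576171875
```

View pics/top0.png

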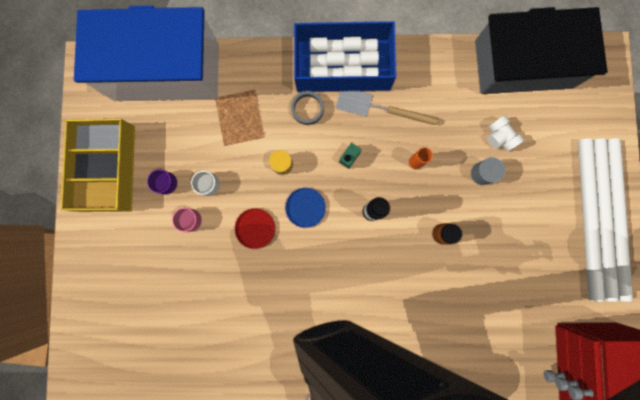

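View pics/scene0.png

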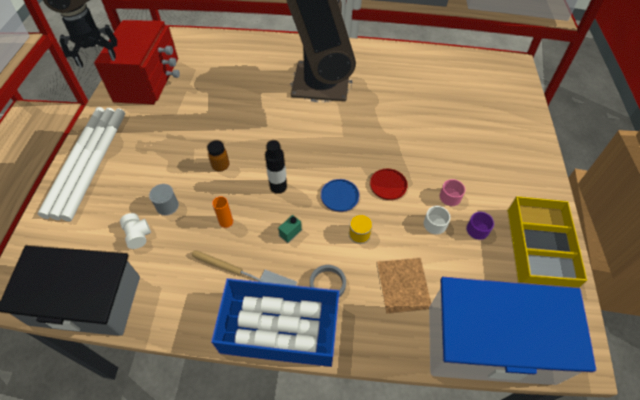

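```bash
cat > h.py <<'E'
import numpy as np,cv2
from scipy.spatial.transform import Rotation as R
from plant import get_state,read_camera
def K(c):
    f=200/np.tan(np.radians(c["vfov"]/2)); return np.array([[f,0,c["cx"]],[0,f,c["cy"]],[0,0,1.]])
def slopes(c,uv):
    # ray slopes: drawn = (1+k1 r^2) * slope
    uv=np.asarray(uv,float).reshape(-1,1,2)
    return cv2.undistortPointsIter(uv,K(c),np.array([c["k1"],0,0,0.]),None,None,(3,40,1e-10)).reshape(-1,2)
def cloud(c):
    v,u=np.mgrid[:400,:640]; s=slopes(c,np.stack([u.ravel(),v.ravel()],1))
    d=np.c_[s,np.ones(len(s))]
    return (R.from_quat(c["orientation"]).apply(d*c["range_z"].reshape(-1,1))+c["origin"]).reshape(400,640,3)
def onplane(c,uv,z):
    d=R.from_quat(c["orientation"]).apply(np.c_[slopes(c,uv),np.ones(len(uv))]); o=c["origin"]
    return o+d*((z-o[2])/d[:,2:])
def topfit(c,P,seed,h,tol=.008,rad=.06):
    """pixels near seed at height h -> circle of their outline on plane z=h"""
    near=np.linalg.norm(P[...,:2]-np.array(seed),axis=2)<rad
    m=(near&(abs(P[...,2]-h)<tol)&(c["range_z"]>0)).astype(np.uint8)
    n,l,st,_=cv2.connectedComponentsWithStats(m)
    if n<2: return None
    m=(l==1+st[1:,4].argmax())
    v,u=np.nonzero(m); q=onplane(c,np.stack([u,v],1),h)[:,:2]
    (cx,cy),r=cv2.minEnclosingCircle((q*1000).astype(np.float32))
    rect=cv2.minAreaRect((q*1000).astype(np.float32))
    return dict(n=int(m.sum()),cen=np.round([cx,cy],1),d=round(2*r,1),mean=np.round(q.mean(0)*1000,1),z=round(float(np.median(P[m][:,2]))*1000,1),rect=np.round(np.r_[rect[0],rect[1],rect[2]],1))
E
python3 - <<'E'
from h import *
c=read_camera("top");P=cloud(c)
print("table z",np.median(P[260:300,100:250,2]))
for n,u,v,h in[("red",255,228,.004),("redrim",255,228,.01),("blue",306,207,.004),("grey",488,171,.062),("yellow",281,160,.054),("green",349,155,.046),("cap",349,155,.054),("pot",204,183,.045),("beaker",420,157,.095),("spray",376,208,.18),("jar",447,233,.085)]:
    s=onplane(c,[(u,v)],h)[0,:2]
    print(n,np.round(s*1000),topfit(c,P,s,h,.006))
# colour masks of trays on their planes
hsv=cv2.cvtColor(c["frame"],cv2.COLOR_BGR2HSV)
for n,u,v,lo,hi in[("red",255,228,(0,150,60),(8,255,255)),("red2",255,228,(165,150,60),(180,255,255)),("blue",306,207,(100,150,50),(125,255,255))]:
    m=cv2.inRange(hsv,lo,hi);m2=m*0;m2[v-35:v+35,u-35:u+35]=m[v-35:v+35,u-35:u+35]
    k=np.argwhere(m2)[:,::-1]
    if len(k)>50:
        q=onplane(c,k,.01)[:,:2]*1000; a=cv2.minEnclosingCircle(q.astype(np.float32)); print(n,len(k),a,q.mean(0))
E
```

```text
table z -0.0006982269896600446
red [433. 242.] {'n': 1450, 'cen': array([432.7, 241. ]), 'd': 119.4, 'mean': array([432.5, 241.3]), 'z': 3.3, 'rect': array([432.3, 241.1, 117.5, 117.6,  45. ])}
redrim [433. 241.] {'n': 577, 'cen': array([432.2, 241.8]), 'd': 110.4, 'mean': array([432.2, 241.9]), 'z': 5.5, 'rect': array([432.8, 240.6, 107.4, 107.8,   0.7])}
blue [488. 104.] {'n': 1429, 'cen': array([488.2, 103.5]), 'd': 119.6, 'mean': array([487.9, 103.3]), 'z': 3.4, 'rect': array([488.4, 102.9, 117.8, 117.3,  26.2])}
grey [ 572. -364.] {'n': 531, 'cen': array([ 576. , -371.9]), 'd': 66.9, 'mean': array([ 575.7, -372. ]), 'z': 62.0, 'rect': array([ 575.3, -372. ,   63.9,   64.3,   42.9])}
yellow [608. 165.] {'n': 401, 'cen': array([606.5, 168.1]), 'd': 59.1, 'mean': array([606.3, 168.1]), 'z': 53.9, 'rect': array([606.7, 168. ,  57.6,  55.4,  89.4])}
green [621. -12.] {'n': 244, 'cen': array([622.1, -15.9]), 'd': 62.2, 'mean': array([624.1, -16.4]), 'z': 45.9, 'rect': array([622.9, -15.4,  34. ,  55.8,  55. ])}
cap [619. -11.] {'n': 41, 'cen': array([608.9,  -7.5]), 'd': 21.8, 'mean':
[... 258 characters left out ...]
603. -184.] {'n': 58, 'cen': array([ 608.6, -194.9]), 'd': 41.0, 'mean': array([ 608.6, -194.6]), 'z': 94.2, 'rect': array([ 608.2, -195.3,   39.5,   39.1,   70.3])}
spray [472. -62.] {'n': 226, 'cen': array([475. , -73.1]), 'd': 37.3, 'mean': array([474.9, -72.8]), 'z': 179.6, 'rect': array([474.4, -73. ,  35.4,  35.7,  88.9])}
jar [ 416. -247.] {'n': 330, 'cen': array([ 414.2, -258.7]), 'd': 50.2, 'mean': array([ 414. , -258.9]), 'z': 84.6, 'rect': array([ 414.5, -258.8,   49. ,   46.4,   89.6])}
red 1285 ((432.4111633300781, 242.0128173828125), 54.54115676879883) [432.19471087 241.751871  ]
blue 1132 ((487.40167236328125, 105.75226593017578), 51.26930236816406) [487.44055742 105.56635294]
```

```bash
cat >> h.py <<'E'
def go(x,y,z,ang=90):
    """shift (mm, tool axes) and yaw (deg) to TCP x,y,z mm with the closing line at ang (mod 180)"""
    s=get_state(); r=R.from_quat(s["tcp_rot"]); M=r.as_matrix()
    d=M.T@(np.array([x,y,z])-s["eef_pos"]*1000)
    a=np.degrees(np.arctan2(M[1,1],M[0,1])); dy=-((ang-a+90)%180-90)
    print("at",np.round(s["eef_pos"]*1000,1),"ang",round(a%180,1),"tilt",np.round(np.degrees(np.arccos(-M[2,2])),2),"open",round(s["opening"],3),"F",np.round(s["contact_force"],1),"ff",round(s["finger_force"],1),"t",round(s["time"],2),"j6",round(s["qpos"][5],2))
    print("shift",np.round(d,1),"yaw",round(dy,1))
E
cat >go.sh <<'E'
python3 -c "from h import *; go($1)"
E
bash go.sh 576,-372,150,90
```

```text
at [ 268.8 -618.5  196.2] ang 113.5 tilt 0.1 open 1.001 F [0.4 0.6 0. ] ff 0.0 t 0.15 j6 -0.15
shift [ 380.  -103.7   46.5] yaw 23.5
```

```bash
python3 -m crank '[[[190,-52,23],12,0],[[380,-104,46],23.5,0],[[380,-104,46],23.5,0],[[380,-104,46],23.5,0],[[380,-104,46],23.5,0],[[380,-104,46],23.5,0],[[380,-104,46],23.5,0],[[380,-104,46],23.5,0],[[380,-104,46],23.5,0],[[380,-104,46],23.5,0]]' 60; python3 -m crank '[[[0,0,0],0,0],[[0,0,0],0,0]]'; bash go.sh 576,-372,22,90
```

```text
time: 1.15
eef_pos: [0.5764, -0.3711, 0.1504]
tcp_rot: [1.0, 0.001, -0.001, -0.0]
contact_force: [0.2, 0.4, 0.5]
opening: 0.999
finger_force: 0.0
time: 1.35
eef_pos: [0.575, -0.3736, 0.1515]
tcp_rot: [1.0, -0.001, -0.0, 0.0]
contact_force: [-0.6, -0.3, 0.3]
opening: 0.996
finger_force: 0.0
at [ 575.  -373.6  151.5] ang 89.9 tilt 0.02 open 0.996 F [-0.6 -0.3  0.3] ff 0.0 t 1.35 j6 0.85
shift [  1.   -1.7 129.5] yaw -0.1
```

Run:
```python
from h import *
c=read_camera("wrist"); cv2.imwrite("pics/w1.png",c["frame"]); P=cloud(c)
print(topfit(c,P,(.576,-.372),.062,.006), c["origin"])
```

```text
{'n': 3126, 'cen': array([ 575.7, -373.4]), 'd': 65.2, 'mean': array([ 576.7, -373.3]), 'z': 62.0, 'rect': array([ 575.4, -373.5,   63.9,   64.4,   89.9])} [ 0.65946599 -0.37332612  0.32793361]
```

```bash
python3 -m crank '[[[0.5,0,40],0,0],[[0.5,0,80],0,0],[[0.5,0,110],0,0],[[0.5,0,129],0,0],[[0.5,0,129],0,0],[[0.5,0,129],0,255],[[0.5,0,129],0,255],[[0.5,0,129],0,255],[[0.5,0,129],0,255],[[0.5,0,129],0,255]]' 60; python3 -m crank '[[[0,0,0],0,255],[[0,0,0],0,255],[[0,0,0],0,255],[[0,0,-20],0,255],[[0,0,-60],0,255],[[0,0,-110],0,255],[[0,0,-160],0,255],[[0,0,-210],0,255],[[0,0,-250],0,255],[[0,0,-250],0,255]]'; bash go.sh 432,242,275,90
```

```text
time: 2.4
eef_pos: [0.5798, -0.373, 0.0284]
tcp_rot: [1.0, -0.0, 0.003, 0.001]
contact_force: [0.0, 4.1, 10.0]
opening: 0.147
finger_force: 5.1
time: 3.4
eef_pos: [0.5796, -0.3747, 0.2847]
tcp_rot: [1.0, -0.0, 0.007, 0.006]
contact_force: [0.0, -0.2, -0.0]
opening: -0.001
finger_force: 0.0
at [ 579.6 -374.7  284.7] ang 90.0 tilt 1.09 open -0.001 F [ 0.  -0.2 -0. ] ff 0.0 t 3.4 j6 0.85
shift [-1.477e+02 -6.167e+02 -2.000e-01] yaw -0.0
```

Run:
```python
from h import *
c=read_camera("wrist"); cv2.imwrite("pics/w2.png",np.hstack([cv2.imread("pics/w1.png"),c["frame"]])[::2,::2])
c=read_camera("top"); P=cloud(c)
print(topfit(c,P,(.576,-.372),.062,.006,.1));print(get_state())
```

```text
{'n': 529, 'cen': array([ 576.3, -371.8]), 'd': 66.8, 'mean': array([ 575.8, -372.2]), 'z': 62.2, 'rect': array([ 575.9, -372.7,   63.2,   64.7,   87.4])}
{'time': 3.5, 'qpos': array([-7.20738602e-01,  2.64037508e-01,  1.46166475e+00, -5.29818870e-05,
        1.40989476e+00,  8.50226097e-01]), 'dq': array([ 0.00183278,  0.04758287,  0.06896279, -0.00112219, -0.0023317 ,
        0.00056747]), 'joint_efforts': array([ 4.91651881e-02, -4.31253827e+01, -3.22591782e+01,  6.90641482e-04,
       -1.68149552e-02, -2.68705924e-05]), 'eef_pos': array([ 0.57730899, -0.37281656,  0.27596981]), 'tcp_rot': array([ 9.99995503e-01, -8.00198080e-05,  2.23521708e-03,  1.99784466e-03]), 'contact_force': array([ 0.18427515, -0.3997352 , -1.23636461]), 'wrist_torque': array([ 0.00845503, -0.01243701,  0.00830869]), 'finger_force': 0.0, 'opening': 0.002665534460127582}
```

View pics/w2.png

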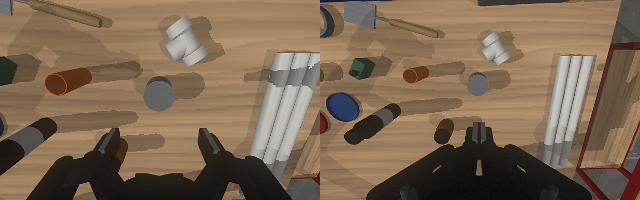

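Run:
```python
from h import *
c=read_camera("wrist");P=cloud(c);s=get_state()
print(c["origin"],R.from_quat(c["orientation"]).as_matrix().round(3),s["eef_pos"])
q=R.from_quat(c["orientation"]).inv().apply(s["eef_pos"]-c["origin"]); print("tcp px",K(c)@(q/q[2]),q)
for v in range(236,300,8): print(v,P[v,318].round(3),P[v,330].round(3),P[v,306].round(3))
m=(c["range_z"]<.3)&(c["range_z"]>0); v,u=np.nonzero(m); print("topmost near pixels",sorted(zip(v,u))[:6])
```

```text
[ 0.66094258 -0.37166951  0.45273587] [[-0.    -0.946 -0.324]
 [-1.     0.001 -0.004]
 [ 0.004  0.324 -0.946]] [ 0.57652217 -0.37211548  0.27300784]
tcp px [316.83895655 230.77707738   1.        ] [-0.00032978  0.02153683  0.19739611]
236 [ 0.437 -0.375 -0.001] [ 0.438 -0.397  0.   ] [ 0.438 -0.353 -0.001]
244 [ 0.588 -0.373  0.314] [ 0.422 -0.397  0.001] [ 0.587 -0.366  0.313]
252 [ 0.588 -0.373  0.323] [ 0.405 -0.397  0.   ] [ 0.588 -0.366  0.323]
260 [ 0.587 -0.373  0.331] [ 0.588 -0.379  0.331] [ 0.588 -0.367  0.332]
268 [ 0.587 -0.373  0.338] [ 0.587 -0.378  0.337] [ 0.587 -0.367  0.338]
276 [ 0.588 -0.372  0.345] [ 0.588 -0.378  0.346] [ 0.587 -0.367  0.344]
284 [ 0.586 -0.372  0.348] [ 0.589 -0.378  0.353] [ 0.588 -0.367  0.352]
292 [ 0.58  -0.372  0.346] [ 0.588 -0.377  0.357] [ 0.588 -0.367  0.357]
topmost near pixels [(np.int64(244), np.int64(306)), (np.int64(244), np.int64(307)), (np.int64(244), np.int64(308)), (np.int64(244), np.int64(309)), (np.int64(244), np.int64(310)), (np.int64(244), np.int64(311))]
```

```bash
python3 -m crank '[[[0,0,0],0,0],[[0,0,50],0,0],[[0,0,100],0,0],[[0,0,130],0,0],[[0,0,130],0,0],[[0,0,130],0,0],[[0,0,130],0,0]]' 60; bash go.sh 575.8,-372.8,-20,90;  python3 - <<'E'
from h import *
c=read_camera("wrist");P=cloud(c);s=get_state()
m=(c["range_z"]<.3)&(c["range_z"]>0); v,u=np.nonzero(m&(np.mgrid[:400,:640][0]<330)); p=P[v,u];
for k in (p[:,1]>s["eef_pos"][1],p[:,1]<s["eef_pos"][1]):
    q=p[k]; print("tip z",q[:,2].min().round(4),"inner y",abs(q[:,1]-s["eef_pos"][1]).min().round(4), "x",np.percentile(q[q[:,2]<q[:,2].min()+.02][:,0],[5,95]).round(4))
E
```

```text
time: 4.25
eef_pos: [0.5778, -0.3734, 0.1451]
tcp_rot: [1.0, -0.0, 0.002, 0.001]
contact_force: [-0.1, 0.1, 0.2]
opening: 1.0
finger_force: 0.0
at [ 577.8 -373.4  145.1] ang 90.0 tilt 0.24 open 1.0 F [-0.1  0.1  0.2] ff 0.0 t 4.25 j6 0.85
shift [ -2.5  -1.  165.1] yaw -0.0
tip z -0.0034 inner y 0.0003 x [0.6779 0.7586]
tip z -0.0033 inner y 0.0004 x [0.6819 0.7597]
```

```bash
python3 -m crank '[[[-2,0,40],0,0],[[-2,0,80],0,0],[[-2,0,110],0,0],[[-2,0,130],0,0],[[-2,0,140],0,0],[[-2,0,150],0,0],[[-2,0,157],0,0],[[-2,0,163],0,0],[[-2,0,163],0,0],[[-2,0,163],0,0]]' 60; bash go.sh 575.8,-372.8,-20,90; python3 -m crank '[[[0,0,0],0,255],[[0,0,0],0,255],[[0,0,0],0,255],[[0,0,0],0,255],[[0,0,0],0,255],[[0,0,0],0,255],[[0,0,0],0,255],[[0,0,0],0,255]]'
```

```text
time: 5.3
eef_pos: [0.5749, -0.3726, -0.0201]
tcp_rot: [1.0, -0.0, 0.0, 0.0]
contact_force: [0.3, -0.6, 0.6]
opening: 0.999
finger_force: 0.0
at [ 574.9 -372.6  -20.1] ang 90.0 tilt 0.05 open 0.999 F [ 0.3 -0.6  0.6] ff 0.0 t 5.3 j6 0.85
shift [ 0.9  0.2 -0.1] yaw -0.0
time: 6.1
eef_pos: [0.5753, -0.373, -0.0195]
tcp_rot: [1.0, -0.0, 0.001, 0.001]
contact_force: [-0.4, -0.9, 5.2]
opening: 0.732
finger_force: 66.8
```

```bash
python3 -m crank '[[[0,0,-10],0,255],[[0,0,-30],0,255],[[0,0,-60],0,255],[[0,0,-100],0,255],[[0,0,-140],0,255],[[0,0,-180],0,255],[[0,0,-210],0,255],[[0,0,-225],0,255],[[0,0,-225],0,255],[[0,0,-225],0,255]]' 60; bash go.sh 432.3,241.7,205,90
```

```text
time: 7.1
eef_pos: [0.5735, -0.3713, 0.2014]
tcp_rot: [1.0, -0.0, -0.002, -0.002]
contact_force: [0.3, -0.0, -4.8]
opening: 0.735
finger_force: 66.7
at [ 573.5 -371.3  201.4] ang 90.0 tilt 0.26 open 0.735 F [ 0.3 -0.  -4.8] ff 66.7 t 7.1 j6 0.85
shift [-141.4 -613.    -1.2] yaw -0.0
```

```bash
python3 -m crank '[[[-3,-12,0],0,255],[[-8,-36,0],0,255],[[-17,-72,0],0,255],[[-26,-112,0],0,255],[[-35,-152,0],0,255],[[-44,-192,0],0,255],[[-54,-232,0],0,255],[[-63,-272,0],0,255],[[-72,-312,0],0,255],[[-81,-352,0],0,255]]' && python3 -m crank '[[[-9,-40,0],0,255],[[-18,-80,0],0,255],[[-27,-120,0],0,255],[[-37,-160,0],0,255],[[-46,-200,0],0,255],[[-53,-232,0],0,255],[[-58,-252,0],0,255],[[-60,-261,0],0,255],[[-60,-261,0],0,255],[[-60,-261,0],0,255]]'; bash go.sh 432.3,241.7,20,90
```

```text
time: 8.1
eef_pos: [0.4912, -0.0178, 0.2019]
tcp_rot: [1.0, -0.0, -0.002, -0.001]
contact_force: [0.3, 0.8, -3.6]
opening: 0.735
finger_force: 66.9
time: 9.1
eef_pos: [0.4333, 0.24, 0.2034]
tcp_rot: [1.0, -0.0, -0.001, 0.001]
contact_force: [0.3, -0.2, -2.8]
opening: 0.737
finger_force: 67.0
at [433.3 240.  203.4] ang 90.0 tilt 0.11 open 0.737 F [ 0.3 -0.2 -2.8] ff 67.0 t 9.1 j6 1.87
shift [ -0.7  -1.9 183.4] yaw -0.0
```

```bash
python3 -m crank '[[[-1,-2,15],0,255],[[-1,-2,45],0,255],[[-1,-2,80],0,255],[[-1,-2,120],0,255],[[-1,-2,155],0,255],[[-1,-2,178],0,255],[[-1,-2,188],0,255],[[-1,-2,188],0,255],[[-1,-2,188],0,255]]'; bash go.sh 432.3,241.7,-14,90
```

```text
time: 10.0
eef_pos: [0.4339, 0.2427, 0.0172]
tcp_rot: [1.0, -0.001, 0.001, -0.0]
contact_force: [0.4, 0.6, -3.9]
opening: 0.734
finger_force: 67.1
at [433.9 242.7  17.2] ang 89.9 tilt 0.1 open 0.734 F [ 0.4  0.6 -3.9] ff 67.1 t 10.0 j6 1.88
shift [-1.7  1.  31.2] yaw -0.1
```

```bash
python3 -m crank '[[[-1,0,8],0,255],[[-1,0,16],0,255],[[-1,0,23],0,255],[[-1,0,27],0,255],[[-1,0,30],0,255],[[-1,0,31],0,255],[[-1,0,31],0,255]]'; python3 -m crank '[[[0,0,0],0,150],[[0,0,0],0,80],[[0,0,0],0,0],[[0,0,0],0,0],[[0,0,0],0,0],[[0,0,0],0,0],[[0,0,-30],0,0],[[0,0,-70],0,0],[[0,0,-120],0,0],[[0,0,-170],0,0]]'; python3 -m crank '[[[0,0,0],0,0],[[0,0,0],0,0]]';bash go.sh 606.4,168.1,155,90
python3 - <<'E'
from h import *
c=read_camera("wrist");P=cloud(c)
print("grey",topfit(c,P,(.432,.242),.066,.006)); print("yel",topfit(c,P,(.606,.168),.054,.006))
E
```

```text
time: 10.7
eef_pos: [0.4318, 0.2428, -0.0148]
tcp_rot: [1.0, -0.0, -0.0, 0.0]
contact_force: [-0.7, 0.6, -3.7]
opening: 0.737
finger_force: 67.1
time: 11.7
eef_pos: [0.4312, 0.2426, 0.1568]
tcp_rot: [1.0, -0.0, -0.0, 0.0]
contact_force: [0.8, 0.9, -0.1]
opening: 1.001
finger_force: 0.0
time: 11.9
eef_pos: [0.4329, 0.2431, 0.1574]
tcp_rot: [1.0, -0.0, 0.002, -0.001]
contact_force: [-0.1, 1.1, -0.7]
opening: 1.001
finger_force: 0.0
at [432.9 243.1 157.4] ang 90.0 tilt 0.26 open 1.001 F [-0.1  1.1 -0.7] ff 0.0 t 11.9 j6 1.88
shift [173.5  75.    3. ] yaw -0.0
grey {'n': 3072, 'cen': array([432.8, 242.9]), 'd': 65.4, 'mean': array([433.6, 242.8]), 'z': 66.0, 'rect': array([433. , 242.4,  63.9,  64.9,  88. ])}
yel {'n': 1984, 'cen': array([603.1, 171.1]), 'd': 59.2, 'mean': array([592.2, 171. ]), 'z': 54.0, 'rect': array([5.90e+02, 1.71e+02, 2.78e+01, 5.91e+01, 4.00e-01])}
```

```bash
python3 -m crank '[[[20,8,0],0,0],[[60,25,0],0,0],[[100,43,0],0,0],[[140,60,0],0,0],[[172,74,0],0,0],[[172,74,0],0,0],[[172,74,0],0,0],[[172,74,0],0,0]]'
python3 - <<'E'
from h import *
c=read_camera("wrist");P=cloud(c)
print("yel",topfit(c,P,(.606,.168),.054,.006))
E
bash go.sh 606.4,168.1,-24,90
```

```text
time: 12.75
eef_pos: [0.6019, 0.1691, 0.1534]
tcp_rot: [1.0, 0.0, -0.002, 0.0]
contact_force: [-1.3, -0.7, -0.3]
opening: 1.0
finger_force: 0.0
yel {'n': 2452, 'cen': array([606.1, 170.2]), 'd': 59.2, 'mean': array([606.8, 170.1]), 'z': 54.0, 'rect': array([606. , 169.8,  58.2,  58.2,   0. ])}
at [602.  169.3 154.1] ang 90.0 tilt 0.15 open 1.001 F [ 0.4  0.4 -0.5] ff 0.0 t 12.8 j6 1.68
shift [  4.8   1.2 178.1] yaw 0.0
```

```bash
python3 -m crank '[[[4,-0.5,30],0,0],[[4,-0.5,70],0,0],[[4,-0.5,110],0,0],[[4,-0.5,140],0,0],[[4,-0.5,155],0,0],[[4,-0.5,165],0,0],[[4,-0.5,172],0,0],[[4,-0.5,178],0,0],[[4,-0.5,178],0,0],[[4,-0.5,178],0,0]]' 60; bash go.sh 606,170,-25,90; python3 -m crank '[[[0,0,0],0,255],[[0,0,0],0,255],[[0,0,0],0,255],[[0,0,0],0,255],[[0,0,0],0,255],[[0,0,0],0,255],[[0,0,0],0,255],[[0,0,0],0,255]]'
```

```text
time: 13.8
eef_pos: [0.6086, 0.1693, -0.0216]
tcp_rot: [1.0, -0.0, 0.001, -0.0]
contact_force: [-0.4, 0.3, 0.4]
opening: 0.996
finger_force: 0.0
at [608.6 169.3 -21.6] ang 90.0 tilt 0.1 open 0.996 F [-0.4  0.3  0.4] ff 0.0 t 13.8 j6 1.68
shift [-2.6 -0.7  3.4] yaw -0.0
time: 14.6
eef_pos: [0.6088, 0.1693, -0.0216]
tcp_rot: [1.0, -0.0, 0.001, -0.0]
contact_force: [0.5, -0.2, 5.3]
opening: 0.666
finger_force: 64.1
```

```bash
python3 -m crank '[[[0,0,-10],0,255],[[0,0,-30],0,255],[[0,0,-60],0,255],[[0,0,-95],0,255],[[0,0,-120],0,255],[[0,0,-132],0,255],[[0,0,-132],0,255],[[0,0,-132],0,255]]'; bash go.sh 435.7,242.8,108,90
```

```text
time: 15.4
eef_pos: [0.6064, 0.169, 0.1075]
tcp_rot: [1.0, -0.0, -0.002, 0.0]
contact_force: [-0.1, 0.2, -2.8]
opening: 0.667
finger_force: 64.2
at [606.4 169.  107.5] ang 90.0 tilt 0.18 open 0.667 F [-0.1  0.2 -2.8] ff 64.2 t 15.4 j6 1.68
shift [-170.8  -73.7    0. ] yaw -0.0
```

```bash
python3 -m crank '[[[-10,-4,0],0,255],[[-30,-13,0],0,255],[[-65,-28,0],0,255],[[-100,-43,0],0,255],[[-135,-58,0],0,255],[[-158,-68,0],0,255],[[-170,-74,0],0,255],[[-170,-74,0],0,255],[[-170,-74,0],0,255],[[-170,-74,0],0,255]]'; bash go.sh 435.7,242.8,52,90
python3 - <<'E'
from h import *
c=read_camera("wrist");P=cloud(c)
z=get_state()["eef_pos"][2]+.0216+.054
print("yel in hand",topfit(c,P,(.433,.243),z,.008),z)
E
```

```text
time: 16.4
eef_pos: [0.4389, 0.2429, 0.1094]
tcp_rot: [1.0, -0.001, 0.0, 0.0]
contact_force: [-0.3, -0.2, -2.4]
opening: 0.665
finger_force: 64.2
at [438.9 242.9 109.4] ang 89.9 tilt 0.04 open 0.665 F [-0.3 -0.2 -2.4] ff 64.2 t 16.4 j6 1.88
shift [-3.3  0.1 57.4] yaw -0.1
yel in hand {'n': 12294, 'cen': array([443.7, 243.5]), 'd': 90.8, 'mean': array([442.2, 243.2]), 'z': 185.0, 'rect': array([442.8, 242.4,  66.1,  67.5,  42.8])} 0.18502301907064486
```

```bash
python3 -m crank '[[[-3,0,15],0,255],[[-3,0,35],0,255],[[-3,0,48],0,255],[[-3,0,56],0,255],[[-3,0,56],0,255],[[-3,0,56],0,255]]'; bash go.sh 435.7,242.8,45,90
python3 - <<'E'
from h import *
c=read_camera("wrist");P=cloud(c);hsv=cv2.cvtColor(c["frame"],cv2.COLOR_BGR2HSV)
z=get_state()["eef_pos"][2]+.0216+.054
m=(cv2.inRange(hsv,(18,150,60),(34,255,255))>0)&(abs(P[...,2]-z)<.006)&(np.hypot(P[...,0]-.433,P[...,1]-.243)<.06)
v,u=np.nonzero(m);q=onplane(c,np.stack([u,v],1),z)[:,:2]*1000
print(len(q),cv2.minEnclosingCircle(q.astype(np.float32)),q.min(0),q.max(0))
E
```

```text
time: 17.05
eef_pos: [0.4354, 0.2433, 0.0537]
tcp_rot: [1.0, -0.0, 0.0, -0.0]
contact_force: [0.4, 0.3, -1.9]
opening: 0.666
finger_force: 64.2
at [435.4 243.3  53.7] ang 90.0 tilt 0.03 open 0.666 F [ 0.4  0.3 -1.9] ff 64.2 t 17.05 j6 1.88
shift [0.3 0.5 8.7] yaw -0.0
9795 ((435.4349365234375, 243.9822540283203), 29.832962036132812) [409.51622263 215.29580149] [464.75974255 271.85784838]
```

```bash
python3 -m crank '[[[-2,0,4],0,255],[[-2,0,7],0,255],[[-2,0,9],0,255],[[-2,0,9],0,255],[[-2,0,9],0,255]]'; python3 -m crank '[[[0,0,0],0,150],[[0,0,0],0,80],[[0,0,0],0,0],[[0,0,0],0,0],[[0,0,0],0,0],[[0,0,-30],0,0],[[0,0,-70],0,0],[[0,0,-115],0,0],[[0,0,-160],0,0],[[0,0,-160],0,0]]'; python3 -m crank '[[[0,0,0],0,0],[[0,0,0],0,0]]'
python3 - <<'E'
from h import *
c=read_camera("wrist");P=cloud(c)
print("yel",topfit(c,P,(.432,.242),.120,.006))
E
bash go.sh 622,-16,200,58.4
```

```text
time: 17.6
eef_pos: [0.4329, 0.2433, 0.0444]
tcp_rot: [1.0, -0.0, 0.0, -0.0]
contact_force: [0.3, -0.7, -0.8]
opening: 0.661
finger_force: 64.4
time: 18.6
eef_pos: [0.4371, 0.2447, 0.2128]
tcp_rot: [1.0, -0.0, 0.007, -0.002]
contact_force: [1.2, 0.8, 0.4]
opening: 0.997
finger_force: 0.0
time: 18.8
eef_pos: [0.4318, 0.2429, 0.2027]
tcp_rot: [1.0, -0.0, -0.001, 0.0]
contact_force: [0.0, 0.2, -0.8]
opening: 1.0
finger_force: 0.0
yel {'n': 2678, 'cen': array([430.8, 243.5]), 'd': 59.3, 'mean': array([431.4, 243.5]), 'z': 120.0, 'rect': array([430.6, 243.5,  57.6,  58.1,  90. ])}
at [431.6 242.8 202.2] ang 90.0 tilt 0.22 open 1.002 F [ 0.5  0.2 -0.2] ff 0.0 t 18.85 j6 1.88
shift [190.5 258.8   1.8] yaw 31.6
```

```bash
python3 -m crank '[[[20,27,0],4,0],[[50,68,0],8,0],[[80,109,0],13,0],[[110,149,0],18,0],[[140,190,0],23,0],[[170,231,0],28,0],[[190,259,0],31.6,0],[[190,259,0],31.6,0],[[190,259,0],31.6,0],[[190,259,0],31.6,0]]'; python3 -m crank '[[[0,0,0],0,0],[[0,0,0],0,0]]'
python3 - <<'E'
from h import *
c=read_camera("wrist");P=cloud(c)
print("gre",topfit(c,P,(.622,-.016),.046,.005),topfit(c,P,(.61,-.007),.054,.004))
E
bash go.sh 622,-16,-10,58.4
```

```text
time: 19.85
eef_pos: [0.6215, -0.0148, 0.2028]
tcp_rot: [0.962, -0.272, -0.002, -0.0]
contact_force: [-0.2, 0.3, 0.1]
opening: 1.004
finger_force: 0.0
time: 20.05
eef_pos: [0.6222, -0.0146, 0.2044]
tcp_rot: [0.962, -0.272, -0.0, -0.0]
contact_force: [0.5, -0.5, 0.5]
opening: 1.001
finger_force: 0.0
gre {'n': 1023, 'cen': array([623.3, -15.3]), 'd': 63.5, 'mean': array([626.4, -16.5]), 'z': 45.6, 'rect': array([623.5, -14.6,  33.7,  56.2,  54.6])} {'n': 172, 'cen': array([611.8,  -6.3]), 'd': 18.5, 'mean': array([611.8,  -6.3]), 'z': 53.6, 'rect': array([611.9,  -6.4,  17.3,  18. ,  58.5])}
at [622.3 -14.7 204.5] ang 58.5 tilt 0.01 open 0.997 F [ 0.1  0.  -0.6] ff 0.0 t 20.1 j6 1.93
shift [  0.4   1.3 214.5] yaw 0.1
```

```bash
python3 -m crank '[[[0.5,0,40],3.5,0],[[0.5,0,85],3.5,0],[[0.5,0,130],3.5,0],[[0.5,0,170],3.5,0],[[0.5,0,195],3.5,0],[[0.5,0,212],3.5,0],[[0.5,0,225],3.5,0],[[0.5,0,234],3.5,0],[[0.5,0,234],3.5,0],[[0.5,0,234],3.5,0]]' 50; bash go.sh 623.3,-15,-30,55
```

```text
time: 21.1
eef_pos: [0.6241, -0.0162, -0.0285]
tcp_rot: [0.953, -0.302, 0.001, -0.0]
contact_force: [-0.2, -0.2, 0.8]
opening: 1.0
finger_force: 0.0
at [624.1 -16.2 -28.5] ang 54.9 tilt 0.12 open 1.0 F [-0.2 -0.2  0.8] ff 0.0 t 21.1 j6 2.0
shift [-1.4 -0.5  1.5] yaw -0.1
```

```bash
python3 -m crank '[[[-1,-0.5,0],0,255],[[-1,-0.5,0],0,255],[[-1,-0.5,0],0,255],[[-1,-0.5,0],0,255],[[-1,-0.5,0],0,255],[[-1,-0.5,0],0,255],[[-1,-0.5,0],0,255],[[-1,-0.5,0],0,255],[[-1,-0.5,0],0,255],[[-1,-0.5,0],0,255]]' 50; bash go.sh 431,243.5,200,55; python3 -m crank '[[[0,0,-10],0,255],[[0,0,-30],0,255],[[0,0,-65],0,255],[[0,0,-105],0,255],[[0,0,-145],0,255],[[0,0,-185],0,255],[[0,0,-215],0,255],[[0,0,-228],0,255],[[0,0,-228],0,255],[[0,0,-228],0,255]]';  bash go.sh 431,243.5,200,55
```

```text
time: 22.1
eef_pos: [0.6232, -0.0151, -0.029]
tcp_rot: [0.953, -0.302, 0.001, -0.0]
contact_force: [0.1, 0.5, 4.9]
opening: 0.396
finger_force: 51.1
at [623.2 -15.1 -29. ] ang 54.9 tilt 0.07 open 0.396 F [0.1 0.5 4.9] ff 51.1 t 22.1 j6 2.0
shift [-305.8 -101.1 -229.2] yaw -0.1
time: 23.1
eef_pos: [0.6212, -0.0149, 0.1958]
tcp_rot: [0.953, -0.302, -0.002, 0.0]
contact_force: [-0.3, -0.2, -2.2]
opening: 0.396
finger_force: 50.4
at [621.2 -14.9 195.8] ang 54.9 tilt 0.23 open 0.396 F [-0.3 -0.2 -2.2] ff 50.4 t 23.1 j6 2.0
shift [-304.3 -101.9   -3.3] yaw -0.1
```

```bash
python3 -m crank '[[[-10,-3,0],0,255],[[-30,-10,0],0,255],[[-65,-22,0],0,255],[[-105,-35,0],0,255],[[-145,-49,0],0,255],[[-185,-62,0],0,255],[[-225,-75,0],0,255],[[-260,-87,0],0,255],[[-285,-95,0],0,255],[[-298,-100,0],0,255]]'; python3 -m crank '[[[-6,-2,0],0,255],[[-6,-2,0],0,255],[[-6,-2,0],0,255]]'; bash go.sh 431.2,243.4,100,55
```

```text
time: 24.1
eef_pos: [0.4333, 0.2395, 0.1962]
tcp_rot: [0.954, -0.301, -0.002, 0.001]
contact_force: [0.4, -0.2, -2.6]
opening: 0.392
finger_force: 50.4
time: 24.4
eef_pos: [0.4331, 0.2426, 0.198]
tcp_rot: [0.953, -0.302, -0.0, 0.0]
contact_force: [-0.1, -0.1, -1.7]
opening: 0.396
finger_force: 50.4
at [433.1 242.6 198. ] ang 54.8 tilt 0.04 open 0.396 F [-0.1 -0.1 -1.7] ff 50.4 t 24.4 j6 2.49
shift [-2.   0.3 98. ] yaw -0.2
```

```bash
python3 -m crank '[[[-2,0,20],0,255],[[-2,0,45],0,255],[[-2,0,70],0,255],[[-2,0,88],0,255],[[-2,0,95],0,255],[[-2,0,95],0,255],[[-2,0,95],0,255],[[-2,0,95],0,255]]'; bash go.sh 431.2,243.4,91,55
python3 - <<'E'
from h import *
c=read_camera("wrist");P=cloud(c);hsv=cv2.cvtColor(c["frame"],cv2.COLOR_BGR2HSV)
z=get_state()["eef_pos"][2]+.029+.046
m=(cv2.inRange(hsv,(60,80,30),(95,255,255))>0)&(abs(P[...,2]-z)<.006)&(np.hypot(P[...,0]-.433,P[...,1]-.243)<.06)
v,u=np.nonzero(m);q=onplane(c,np.stack([u,v],1),z)[:,:2]*1000
print(len(q),cv2.minAreaRect(q.astype(np.float32)))
E
```

```text
time: 25.2
eef_pos: [0.4322, 0.2446, 0.1048]
tcp_rot: [0.953, -0.302, 0.001, -0.001]
contact_force: [-0.2, -0.4, -1.9]
opening: 0.395
finger_force: 50.4
at [432.2 244.6 104.8] ang 54.9 tilt 0.16 open 0.395 F [-0.2 -0.4 -1.9] ff 50.4 t 25.2 j6 2.49
shift [-0.2  1.6 13.8] yaw -0.1
5474 ((433.5944519042969, 243.4105682373047), (33.13300323486328, 51.71706771850586), 54.987060546875)
```

```bash
python3 -m crank '[[[-1,1,5],0,255],[[-1,1,9],0,255],[[-1,1,12],0,255],[[-1,1,13.5],0,255],[[-1,1,13.5],0,255],[[-1,1,13.5],0,255]]'; bash go.sh 431.2,243.4,91,55; python3 -m crank '[[[0,0,0],0,200],[[0,0,0],0,130],[[0,0,0],0,60],[[0,0,0],0,0],[[0,0,0],0,0],[[0,0,0],0,0],[[0,0,-25],0,0],[[0,0,-60],0,0],[[0,0,-100],0,0],[[0,0,-130],0,0]]'; python3 -m crank '[[[0,0,0],0,0],[[0,0,0],0,0]]'
python3 - <<'E'
from h import *
c=read_camera("wrist");P=cloud(c)
print("gre",topfit(c,P,(.432,.243),.166,.005),topfit(c,P,(.42,.25),.174,.004))
cv2.imwrite("pics/w3.png",c["frame"])
E
bash go.sh 552.4,371.7,130,90
```

```text
time: 25.85
eef_pos: [0.4295, 0.2442, 0.091]
tcp_rot: [0.953, -0.302, -0.0, 0.0]
contact_force: [-2.3, -1.5, 5.3]
opening: 0.394
finger_force: 51.2
at [429.5 244.2  91. ] ang 54.9 tilt 0.06 open 0.394 F [-2.3 -1.5  5.3] ff 51.2 t 25.85 j6 2.49
shift [ 1.8 -0.3  0. ] yaw -0.1
time: 26.85
eef_pos: [0.4301, 0.2443, 0.2224]
tcp_rot: [0.953, -0.302, 0.001, -0.001]
contact_force: [0.4, 0.9, 0.6]
opening: 1.001
finger_force: 0.0
time: 27.05
eef_pos: [0.4299, 0.2442, 0.2204]
tcp_rot: [0.953, -0.302, 0.001, -0.0]
contact_force: [-0.6, -0.0, 0.8]
opening: 1.004
finger_force: 0.0
gre {'n': 1933, 'cen': array([429.7, 243.7]), 'd': 63.7, 'mean': array([433.3, 241.4]), 'z': 165.6, 'rect': array([430. , 243.9,  33.7,  55.7,  54.9])} {'n': 328, 'cen': array([418.1, 251.9]), 'd': 19.3, 'mean': array([418.3, 252. ]), 'z': 173.6, 'rect': array([418.3, 252.3,  16.7,  19.1,  54.9])}
at [429.1 244.  218.9] ang 54.9 tilt 0.07 open 0.999 F [-1.3  0.8 -1.5] ff 0.0 t 27.1 j6 2.49
shift [  27.5 -175.5   88.7] yaw -35.1
```

View pics/w3.png

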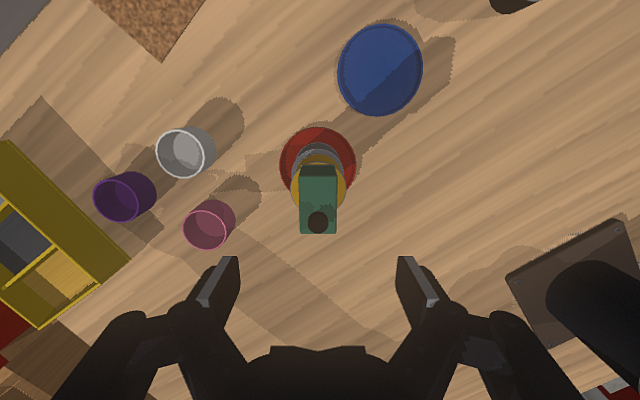

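```bash
python3 -m crank '[[[3,-20,0],-8,0],[[7,-45,0],-16,0],[[12,-80,0],-24,0],[[18,-115,0],-32,0],[[23,-150,0],-40,0],[[27,-175,0],-48,0],[[27,-175,20],-56,0],[[27,-175,40],-64,0],[[27,-175,40],-72,0],[[27,-175,40],-80,0]]'; python3 -m crank '[[[0,0,0],-8,0],[[0,0,0],-16,0],[[0,0,0],-24,0],[[0,0,0],-32,0],[[0,0,0],-40,0],[[0,0,0],-48,0],[[0,0,0],-56,0],[[0,0,0],-64,0],[[0,0,0],-72,0],[[0,0,0],-75,0]]';python3 -m crank '[[[0,0,0],0,0],[[0,0,0],0,0]]'
python3 - <<'E'
from h import *
c=read_camera("wrist");P=cloud(c)
print("pot",topfit(c,P,(.552,.372),.045,.004,.045))
t=read_camera("top");P=cloud(t)
for n,u,v in(("pink",187,219),("purple",162,181)):
    s=onplane(t,[(u,v)],.045)[0,:2]; print(n,topfit(t,P,s,.045,.006,.05))
E
bash go.sh 552.4,372,-35,30
```

```text
time: 28.1
eef_pos: [0.5504, 0.3709, 0.1751]
tcp_rot: [0.923, 0.384, -0.004, 0.0]
contact_force: [-0.4, 0.6, 0.7]
opening: 1.003
finger_force: 0.0
time: 29.1
eef_pos: [0.551, 0.3711, 0.1767]
tcp_rot: [0.499, 0.866, -0.002, -0.001]
contact_force: [0.8, 1.2, 0.2]
opening: 0.999
finger_force: 0.0
time: 29.3
eef_pos: [0.5515, 0.3713, 0.1778]
tcp_rot: [0.501, 0.865, -0.001, -0.001]
contact_force: [0.8, -0.6, 0.2]
opening: 1.004
finger_force: 0.0
pot {'n': 464, 'cen': array([551.5, 375.2]), 'd': 63.8, 'mean': array([551.8, 375. ]), 'z': 44.5, 'rect': array([551.6, 374.9,  62.3,  62.4,  75.3])}
pink {'n': 115, 'cen': array([454.6, 419.6]), 'd': 65.3, 'mean': array([454.8, 420.9]), 'z': 43.5, 'rect': array([455.6, 419.8,  63.6,  60. ,  89.6])}
purple {'n': 1, 'cen': array([565.1, 459.9]), 'd': 0.0, 'mean': array([565.1, 459.9]), 'z': 43.8, 'rect': array([565.1, 459.9,   0. ,   0. ,   0. ])}
at [551.9 371.5 178.7] ang 29.8 tilt 0.1 open 0.998 F [-0.3  1.2  0.2] ff 0.0 t 29.4 j6 -0.08
shift [1.000e-01 1.100e+00 2.137e+02] yaw -0.2
```

```bash
python3 -m crank '[[[2.5,1.5,40],0,0],[[2.5,1.5,80],0,0],[[2.5,1.5,120],0,0],[[2.5,1.5,155],0,0],[[2.5,1.5,178],0,0],[[2.5,1.5,195],0,0],[[2.5,1.5,205],0,0],[[2.5,1.5,213],0,0],[[2.5,1.5,213],0,0],[[2.5,1.5,213],0,0]]' 25; bash go.sh 551.7,374.3,-35,30; python3 -m crank '[[[0,0,0],0,255],[[0,0,0],0,255],[[0,0,0],0,255],[[0,0,0],0,255],[[0,0,0],0,255],[[0,0,0],0,255],[[0,0,0],0,255],[[0,0,0],0,255]]'; bash go.sh 551.7,374.3,-35,30
```

```text
time: 30.4
eef_pos: [0.5533, 0.3751, -0.032]
tcp_rot: [0.501, 0.865, 0.001, 0.001]
contact_force: [-0.2, -0.0, -0.3]
opening: 1.001
finger_force: 0.0
at [553.3 375.1 -32. ] ang 29.9 tilt 0.12 open 1.001 F [-0.2 -0.  -0.3] ff 0.0 t 30.4 j6 -0.08
shift [ 0.1 -1.8  3. ] yaw -0.1
time: 31.2
eef_pos: [0.5534, 0.3752, -0.0315]
tcp_rot: [0.501, 0.866, 0.001, 0.001]
contact_force: [-0.8, -0.2, 5.2]
opening: 0.755
finger_force: 28.3
at [553.4 375.2 -31.5] ang 29.9 tilt 0.13 open 0.755 F [-0.8 -0.2  5.2] ff 28.3 t 31.2 j6 -0.08
shift [ 0.1 -1.9  3.5] yaw -0.1
```

```bash
python3 -m crank '[[[0,0,-10],0,255],[[0,0,-30],0,255],[[0,0,-65],0,255],[[0,0,-105],0,255],[[0,0,-145],0,255],[[0,0,-180],0,255],[[0,0,-200],0,255],[[0,0,-210],0,255],[[0,0,-210],0,255],[[0,0,-210],0,255]]'; bash go.sh 488,104.3,178,30
```

```text
time: 32.2
eef_pos: [0.5514, 0.3742, 0.1749]
tcp_rot: [0.501, 0.866, -0.001, -0.001]
contact_force: [-0.6, -0.0, -2.5]
opening: 0.754
finger_force: 28.2
at [551.4 374.2 174.9] ang 29.9 tilt 0.17 open 0.754 F [-0.6 -0.  -2.5] ff 28.2 t 32.2 j6 -0.08
shift [-202.4 -189.5   -2.6] yaw -0.1
```

```bash
python3 -m crank '[[[-7,-7,0],0,255],[[-22,-21,0],0,255],[[-48,-45,0],0,255],[[-76,-71,0],0,255],[[-104,-97,0],0,255],[[-132,-124,0],0,255],[[-160,-150,0],0,255],[[-184,-172,0],0,255],[[-198,-185,0],0,255],[[-202,-189,0],0,255]]'; python3 -m crank '[[[0,0,0],0,255],[[0,0,0],0,255],[[0,0,0],0,255]]'
python3 - <<'E'
from h import *
c=read_camera("wrist");P=cloud(c)
z=get_state()["eef_pos"][2]+.0315+.045
m=(P[...,2]>z-.004)&(P[...,2]<z+.004)
print("pot rim x-range",topfit(c,P,(.488,.104),z,.004,.04))
hsv=cv2.cvtColor(c["frame"],cv2.COLOR_BGR2HSV)
k=np.argwhere((cv2.inRange(hsv,(100,150,40),(125,255,255))>0)&(np.hypot(P[...,0]-.488,P[...,1]-.104)<.07))[:,::-1]
q=onplane(c,k,.01)[:,:2]*1000; print("blue",len(k),cv2.minEnclosingCircle(q.astype(np.float32)))
E
bash go.sh 488,104.3,-15,30
```

```text
time: 33.2
eef_pos: [0.4876, 0.1034, 0.1752]
tcp_rot: [0.502, 0.865, -0.001, -0.001]
contact_force: [0.2, 0.1, -2.0]
opening: 0.752
finger_force: 28.2
time: 33.5
eef_pos: [0.4892, 0.1062, 0.1766]
tcp_rot: [0.5, 0.866, -0.0, -0.0]
contact_force: [-0.7, 0.6, -1.0]
opening: 0.759
finger_force: 28.2
pot rim x-range {'n': 3545, 'cen': array([482.7, 113. ]), 'd': 77.5, 'mean': array([483.3, 113.8]), 'z': 252.6, 'rect': array([488.5, 109.2,  66.8,  63.6,  66.6])}
blue 95 ((754.2246704101562, 30.247154235839844), 314.816650390625)
at [489.2 106.2 176.7] ang 30.0 tilt 0.02 open 0.754 F [ 0.4 -0.5 -1.2] ff 28.2 t 33.55 j6 -0.51
shift [ -1.1  -1.9 191.7] yaw -0.0
```

```bash
python3 -m crank '[[[-1,-2,20],0,255],[[-1,-2,55],0,255],[[-1,-2,95],0,255],[[-1,-2,135],0,255],[[-1,-2,165],0,255],[[-1,-2,185],0,255],[[-1,-2,192],0,255],[[-1,-2,192],0,255],[[-1,-2,192],0,255]]'; bash go.sh 488,104.3,-27,30
```

```text
time: 34.45
eef_pos: [0.4891, 0.1038, -0.0141]
tcp_rot: [0.501, 0.866, 0.001, 0.001]
contact_force: [-0.3, -0.9, -1.3]
opening: 0.755
finger_force: 28.2
at [489.1 103.8 -14.1] ang 29.9 tilt 0.12 open 0.755 F [-0.3 -0.9 -1.3] ff 28.2 t 34.45 j6 -0.52
shift [ 1.  -0.8 12.9] yaw -0.1
```

```bash
python3 -m crank '[[[0,-1,5],0,255],[[0,-1,9],0,255],[[0,-1,12],0,255],[[0,-1,13],0,255],[[0,-1,13],0,255]]'; python3 -m crank '[[[0,0,0],0,150],[[0,0,0],0,80],[[0,0,0],0,0],[[0,0,0],0,0],[[0,0,0],0,0],[[0,0,-30],0,0],[[0,0,-75],0,0],[[0,0,-125],0,0],[[0,0,-175],0,0],[[0,0,-220],0,0]]'; python3 -m crank '[[[0,0,0],0,0],[[0,0,0],0,0],[[0,0,0],0,0]]'
python3 - <<'E'
from h import *
c=read_camera("wrist");P=cloud(c)
print("pot",topfit(c,P,(.488,.104),.049,.004,.045))
E
bash go.sh 608.6,-194.9,190,30
```

```text
time: 34.95
eef_pos: [0.4871, 0.103, -0.0275]
tcp_rot: [0.501, 0.866, -0.0, -0.0]
contact_force: [-3.5, -0.6, 5.0]
opening: 0.755
finger_force: 28.6
time: 35.95
eef_pos: [0.4871, 0.103, 0.1944]
tcp_rot: [0.501, 0.866, 0.0, 0.001]
contact_force: [1.4, 0.1, -0.3]
opening: 0.997
finger_force: 0.0
time: 36.25
eef_pos: [0.4859, 0.103, 0.1899]
tcp_rot: [0.501, 0.865, -0.001, -0.001]
contact_force: [0.4, 0.2, 0.5]
opening: 1.002
finger_force: 0.0
pot {'n': 452, 'cen': array([486.8, 103.6]), 'd': 63.9, 'mean': array([486.9, 103.5]), 'z': 48.5, 'rect': array([486.8, 103.7,  63.1,  62.4,  74.6])}
at [485.6 103.  189.4] ang 29.9 tilt 0.24 open 0.999 F [-0.3  0.8 -0.1] ff 0.0 t 36.3 j6 -0.52
shift [-319.5  -41.8   -1.1] yaw -0.1
```

```bash
python3 -m crank '[[[-15,-2,0],0,0],[[-50,-7,0],0,0],[[-90,-12,0],0,0],[[-130,-17,0],0,0],[[-170,-22,0],0,0],[[-210,-28,0],0,0],[[-250,-33,0],0,0],[[-285,-38,0],0,0],[[-310,-41,0],0,0],[[-319,-42,0],0,0]]' 25; python3 -m crank '[[[0,0,0],0,0],[[0,0,0],0,0],[[0,0,0],0,0]]'
python3 - <<'E'
from h import *
c=read_camera("wrist");P=cloud(c)
print("beak",topfit(c,P,(.6086,-.195),.095,.005,.035))
E
bash go.sh 608.6,-195,10,30
```

```text
time: 37.3
eef_pos: [0.6092, -0.1978, 0.1897]
tcp_rot: [0.502, 0.865, -0.0, -0.001]
contact_force: [0.2, -0.8, 0.3]
opening: 0.997
finger_force: 0.0
time: 37.6
eef_pos: [0.6091, -0.1933, 0.1916]
tcp_rot: [0.5, 0.866, 0.0, -0.0]
contact_force: [-0.9, 0.2, 0.2]
opening: 1.001
finger_force: 0.0
beak {'n': 296, 'cen': array([ 607.8, -193.2]), 'd': 40.4, 'mean': array([ 607.9, -193.6]), 'z': 94.5, 'rect': array([ 607.9, -193.3,   38.4,   38.9,   30. ])}
at [ 609.2 -193.2  191.8] ang 30.0 tilt 0.03 open 0.999 F [ 0.6 -0.4  0.5] ff 0.0 t 37.65 j6 -0.99
shift [ -1.3  -1.4 181.8] yaw -0.0
```

Target the beaker at (608, −193.5).

```bash
python3 -m crank '[[[0,-1,30],0,0],[[0,-1,70],0,0],[[0,-1,110],0,0],[[0,-1,140],0,0],[[0,-1,160],0,0],[[0,-1,172],0,0],[[0,-1,180],0,0],[[0,-1,180],0,0],[[0,-1,180],0,0]]' 25; bash go.sh 608,-193.5,10,30; python3 -m crank '[[[0,0,0],0,255],[[0,0,0],0,255],[[0,0,0],0,255],[[0,0,0],0,255],[[0,0,0],0,255],[[0,0,0],0,255],[[0,0,0],0,255],[[0,0,0],0,255],[[0,0,0],0,255],[[0,0,0],0,255]]'; python3 -m crank '[[[0,0,-10],0,255],[[0,0,-30],0,255],[[0,0,-65],0,255],[[0,0,-105],0,255],[[0,0,-145],0,255],[[0,0,-180],0,255],[[0,0,-205],0,255],[[0,0,-215],0,255],[[0,0,-215],0,255],[[0,0,-215],0,255]]';bash go.sh 486.8,103.6,225,30
```

```text
time: 38.55
eef_pos: [0.6096, -0.1953, 0.0132]
tcp_rot: [0.501, 0.866, 0.0, 0.001]
contact_force: [0.3, -0.1, 0.1]
opening: 1.003
finger_force: 0.0
at [ 609.6 -195.3   13.2] ang 29.9 tilt 0.13 open 1.003 F [ 0.3 -0.1  0.1] ff 0.0 t 38.55 j6 -0.99
shift [ 2.4 -0.5  3.2] yaw -0.1
time: 39.55
eef_pos: [0.6092, -0.1954, 0.0126]
tcp_rot: [0.501, 0.865, -0.0, 0.001]
contact_force: [-0.3, 0.4, 4.9]
opening: 0.46
finger_force: 25.6
time: 40.55
eef_pos: [0.6077, -0.1945, 0.2246]
tcp_rot: [0.501, 0.865, -0.0, -0.002]
contact_force: [-0.8, -0.5, -1.2]
opening: 0.46
finger_force: 25.4
at [ 607.7 -194.5  224.6] ang 29.9 tilt 0.2 open 0.46 F [-0.8 -0.5 -1.2] ff 25.4 t 40.55 j6 -0.99
shift [318.7  43.7   0.4] yaw -0.1
```

```bash
python3 -m crank '[[[11,1,0],0,255],[[34,5,0],0,255],[[70,10,0],0,255],[[110,15,0],0,255],[[150,20,0],0,255],[[190,26,0],0,255],[[230,31,0],0,255],[[270,37,0],0,255],[[298,41,0],0,255],[[314,43,0],0,255]]'; python3 -m crank '[[[5,0.5,0],0,255],[[5,0.5,0],0,255],[[5,0.5,0],0,255],[[5,0.5,0],0,255]]'; bash go.sh 486.8,103.6,70,30
python3 - <<'E'
from h import *
c=read_camera("wrist");P=cloud(c);s=get_state()["eef_pos"]
z=s[2]-.0126+.095;hsv=cv2.cvtColor(c["frame"],cv2.COLOR_BGR2HSV)
m=(cv2.inRange(hsv,(5,120,60),(20,255,255))>0)&(abs(P[...,2]-z)<.006)&(np.hypot(P[...,0]-s[0],P[...,1]-s[1])<.04)
v,u=np.nonzero(m);q=onplane(c,np.stack([u,v],1),z)[:,:2]*1000
print(len(q),cv2.minEnclosingCircle(q.astype(np.float32)),s)
E
```

```text
time: 41.55
eef_pos: [0.487, 0.1011, 0.2249]
tcp_rot: [0.5, 0.866, -0.001, -0.002]
contact_force: [0.2, 0.1, -1.9]
opening: 0.459
finger_force: 25.4
time: 41.95
eef_pos: [0.4877, 0.1024, 0.2265]
tcp_rot: [0.501, 0.865, -0.0, -0.0]
contact_force: [0.8, 0.3, -0.5]
opening: 0.465
finger_force: 25.4
at [487.7 102.4 226.5] ang 29.8 tilt 0.03 open 0.465 F [ 0.8  0.3 -0.5] ff 25.4 t 41.95 j6 -0.52
shift [ 1.400e+00 -1.000e-01  1.565e+02] yaw -0.2
2424 ((485.1500549316406, 105.80253601074219), 21.35341453552246) [0.48774806 0.10242908 0.22661367]
```

```bash
python3 -m crank '[[[0,0,20],0,255],[[0,0,50],0,255],[[0,0,85],0,255],[[0,0,115],0,255],[[0,0,140],0,255],[[0,0,150],0,255],[[0,0,150],0,255],[[0,0,150],0,255]]'; bash go.sh 486.8,103.6,21,30
python3 - <<'E'
from h import *
c=read_camera("wrist");P=cloud(c);cv2.imwrite("pics/w4.png",c["frame"])
E
```

```text
time: 42.8
eef_pos: [0.4886, 0.103, 0.078]
tcp_rot: [0.501, 0.865, 0.0, 0.001]
contact_force: [0.7, 1.1, 0.0]
opening: 0.463
finger_force: 25.4
at [488.6 103.   78. ] ang 29.9 tilt 0.11 open 0.463 F [0.7 1.1 0. ] ff 25.4 t 42.8 j6 -0.52
shift [ 1.5 -1.3 57. ] yaw -0.1
```

View pics/w4.png

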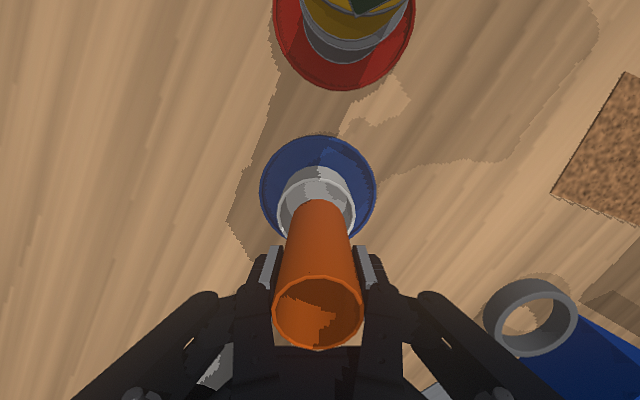

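The beaker (rim at 318,312) hangs upright over the pot (centre about 316,205) on the blue tray; left-right alignment is good. Lowering.

```bash
python3 -m crank '[[[1,-1,10],0,255],[[1,-1,22],0,255],[[1,-1,34],0,255],[[1,-1,44],0,255],[[1,-1,50],0,255],[[1,-1,54],0,255],[[1,-1,56.5],0,255],[[1,-1,56.5],0,255],[[1,-1,56.5],0,255]]'; bash go.sh 486.8,103.6,21,30
```

```text
time: 43.75
eef_pos: [0.4867, 0.1036, 0.0206]
tcp_rot: [0.501, 0.865, 0.0, 0.001]
contact_force: [-0.2, -0.2, -0.3]
opening: 0.462
finger_force: 25.4
at [486.7 103.6  20.6] ang 29.9 tilt 0.07 open 0.462 F [-0.2 -0.2 -0.3] ff 25.4 t 43.75 j6 -0.52
shift [-0.1  0.1 -0.4] yaw -0.1
```

Release gently and withdraw.

```bash
python3 -m crank '[[[0,0,0.5],0,200],[[0,0,0.5],0,120],[[0,0,0.5],0,60],[[0,0,0.5],0,0],[[0,0,0.5],0,0],[[0,0,0.5],0,0],[[0,0,-25],0,0],[[0,0,-70],0,0],[[0,0,-120],0,0],[[0,0,-170],0,0]]'; python3 -m crank '[[[0,0,-20],0,0],[[0,0,-20],0,0],[[0,0,-20],0,0]]'
python3 - <<'E'
from h import *
c=read_camera("wrist");P=cloud(c);cv2.imwrite("pics/w5.png",c["frame"])
print("pot",topfit(c,P,(.488,.104),.049,.004,.045));print("beak",topfit(c,P,(.488,.104),.103,.005,.035))
t=read_camera("top");P=cloud(t);cv2.imwrite("pics/top1.png",t["frame"])
for n,x,y,z in(("spray",.475,-.073,.18),("jar",.414,-.259,.085),("green",.43,.244,.166)): print(n,topfit(t,P,(x,y),z,.006))
E
```

```text
time: 44.75
eef_pos: [0.4855, 0.1036, 0.1917]
tcp_rot: [0.501, 0.865, -0.0, -0.0]
contact_force: [0.9, 0.4, -0.0]
opening: 0.996
finger_force: 0.0
time: 45.05
eef_pos: [0.4858, 0.1036, 0.2098]
tcp_rot: [0.501, 0.865, -0.0, -0.0]
contact_force: [-0.9, -0.6, -0.4]
opening: 1.002
finger_force: 0.0
pot {'n': 290, 'cen': array([486.6, 103.7]), 'd': 63.5, 'mean': array([481.7, 112.7]), 'z': 48.5, 'rect': array([484.1, 107.5,  62.7,  53.2,  31.6])}
beak {'n': 274, 'cen': array([485.3, 105.8]), 'd': 40.4, 'mean': array([485.4, 105.7]), 'z': 102.3, 'rect': array([485.1, 105.9,  38.5,  38.8,  29.9])}
spray {'n': 225, 'cen': array([475. , -73.1]), 'd': 37.2, 'mean': array([474.9, -72.9]), 'z': 179.5, 'rect': array([474.4, -73. ,  35.4,  35.7,  88.9])}
jar {'n': 330, 'cen': array([ 414.1, -258.5]), 'd': 50.5, 'mean': array([ 414. , -258.7]), 'z': 84.9, 'rect': array([ 414.5, -258.8,   49. ,   46.4,   89.6])}
green {'n': 61, 'cen': array([426. , 253.1]), 'd': 40.8, 'mean': array([424.5, 260.2]), 'z': 165.8, 'rect': array([426.8, 261.6,  17.1,  40.8,  84.3])}
```

View pics/w5.png

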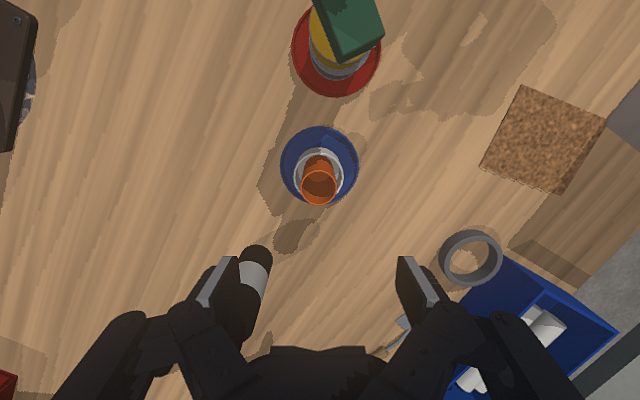

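The beaker (319,185) stands inside the pot on the blue tray (319,165), and the stack stands on the red tray (337,45). All offsets are under 4 mm, the spray can and jar have not moved, and the gripper is clear.

```bash
python3 -c "from plant import ctrl; print(ctrl.sign_off())"
```

```text
the job is handed in; nothing more can be done
None
```

The repair kit is together and handed in after about 45 s of robot time: the grey, yellow and green tins are stacked on the red tray and the beaker stands in the pot on the blue tray, each within about 4 mm of centre by my camera measurements; the spray can and amber jar had not moved, but the hand-in returned no verdict.

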